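# Set the tray stop and feed a specimen tray into the loader bay

## Robot

A 6-joint arm with a two-finger parallel gripper is mounted at the origin on the work surface. World frame = base frame: x ahead of the robot, y to its left, z up, the work surface at z = 0. Lengths are in m, angles in rad, forces in N, time in s.
With the tool pointing down it reaches from about 0.325 to 0.9 m from the base axis. Payload 6.1 kg.
Tool frame: the origin (TCP) lies at the very end of the fingers, on their centre line; the grasp point (between the pads) lies 19 mm behind it (ctrl.tcp_to_grasp is the distance from the TCP to the grasp point, in m); z points along the fingers, y is the line along which they close (so a half turn about z gives the same grasp; the last joint's range is limited). The gripper opens to 85 mm and grips with 20 to 120 N. Pads are 22 mm wide; open, the fingers measure 114 mm over their backs; the gripper's body (76 mm by 85 mm) begins 54 mm behind the grasp point. The pads swing forward as they close: fully open they stand 13 mm farther back than shut.
Start: joints at [1.202, 0.22, 1.526, -0, 1.395, -0.126], TCP at [0.15, 0.607, 0.231] pointing down, gripper open.
Joint ranges: [-2.98, 2.98], [-0.91, 2.08], [0.09, 2.57], [-1.24, 4.39], [0.2, 2.65], [-2.68, 2.68]. Speed limits (rad/s): [2.57, 2.57, 3.01, 3.14, 3.14, 3.14].

## Interface

Orientations are given as a unit quaternion [w, x, y, z].
In Python, from rig import ctrl gives the robot as it stands.
- The arm moves only by the tool play_rows, never from a script. Its argument "commands" is a list of rows, each a list of 3 entries, a list of its own where there are three numbers: the shift along the tool's x, y, z in m, then the turn, a rotation vector about the tool's x, y, z in rad, then the gripper command: -1 is fully open, 1 is shut, values between are in proportion. A call has exactly 8 rows; each row shifts and turns the commanded pose from where the row before left it, along the tool's axes as they then stand; what a row does not reach is not made up. A row lasts 1/10 s, in which the tool goes at most 50 mm and 8.59 degrees, less where a joint would pass 70% of its speed; a pose out of reach is approached as far as the arm can. A call with a gripper value outside its range is refused whole. The fingers move at their own pace and stop on an object; the grip force is fixed at half the most. Time passes only in rows, so rows that do not move let the fingers close, or fill a call up. It gives the time, the measured TCP pose, the force, the opening and the grip force at its end, in the units of the state.
- ctrl.get_state(): the state, without advancing time (a new reading comes with each control period).
- ctrl.read_camera(name): name is "scene" or "top" or "wrist"; returns a dict with "frame" (480x640x3 uint8, blue, green, red), "K" (3x3 intrinsics, pixels), "world_from_camera" (4x4, takes a point from camera to world coordinates). Camera axes: x right, y down, z forward; pixel columns grow to the right and rows downward; lengths in m; the calibration is good to about 2 mm. A picture is of the moment at which its call begins. There is no depth.
- ctrl.hand_in(): hands the job in; it is judged then, once.
Trained networks look in a picture, given as the dict that the camera call returned (one of the last four; its "shot" number tells which), for a name from the list of things; names that differ only in an ending like _2 or _b are one class to them, and where a whole thing is asked for, a point or a joint stands for the part that bears it (a point fixed in the world has none). Each returns a list of dicts, best first, with "score" (0 to 1); they miss things now and then, are a little off and sometimes report something else, mostly with a low value. They report only what shows in the picture. A call takes as long as a camera call. They do not tell look-alikes from the thing itself.
- ctrl.find_in(picture, label): "at" ([column, row] as shares, 0 to 1, of the picture: columns of its width, rows of its height, amid what is visible of it).
The state is a dict: "clock": time; "q": joint angles; "joint_vel": joint speeds; "joint_torque": joint torques, N m; "position": TCP position; "orientation": TCP orientation; "force": force on the tool from outside, world axes, zero at the start; "torque": the same for the moment, N m; "width": opening from 0.0 (shut) to 1.0 (fully open); "grip_force": force on a finger pad.
Only numpy, scipy, OpenCV 4.12 (cv2) and the standard library are available. Lean on these libraries where they do the work, as an engineer would, in place of code of your own. Each camera call takes 0.05 s, during which the arm holds its last target. There are 200 camera calls.

## Task

Get the blue specimen tray ready for the loader. First set the stop for it: the red stop slide is stiff, so nudge it along its rail until its pointer stands at the blue index clip, without running past the clip. Then push the blue tray along the rollers, keeping it on them, into the bay until it sits square against the stop's rubber pad, leaving the stop at its mark and everything else on the bench where it is.

Things in the scene. Friction and masses are not known exactly. Their poses are not given: they have to be found in the camera images.
- track: Fixed roller track. Origin on the bench under its centre line; y runs along it in the feed direction, x to the side of the stop rail. 24 free steel rollers (20 mm diameter, 146 mm long, axes along x, 30 mm apart), y = -365 to +325 mm, tops 60 mm above the bench. Aluminium side rails: inner faces at x = +-75 mm, tops 68 mm above the bench, y = -380 to +340 mm.
- bay_mouth (a point): Start of the loading bay, on the track's centre line at track y = 0, level with the roller tops. From here to track y = +300 mm white guide strips leave a way 116 mm wide; strip tops 82 mm above the bench. Over the 60 mm before this point they flare out to the side rails. The frame is parallel to the track's.
- loader (a point): Top of the grey column of the dark loader casting, 175 mm above the bench, at track x = -40, y = +445 mm. The casting (240 mm wide, 75 mm high) begins at track y = 350 mm, beyond the rollers, and also carries a yellow box with a red button. Fixed; nothing to do there.
- tray: The loose blue specimen tray, an open box 110 mm wide (its x), 150 mm long (its y, the feed direction) and 60 mm high, walls 3 mm, holding metal bars on a white rack; total 0.4 to 0.85 kg. Origin: centre of its underside. It stands on the rollers, before the bay, its own y along the feed direction within about 6 degrees. It rolls very easily (about 0.3 to 1 N) and may coast a little if shoved.
- tray_nose (a point): Centre of the tray's leading end face (own y = +75 mm), 27 mm above its underside.
- tray_tail (a point): Centre of the tray's trailing end face (own y = -75 mm), 27 mm above its underside; the face to push.
- stop (a joint): Position of the red stop slide along its rail, in m; grows in the feed direction (track +y) from 0 to 0.160; friction holds it wherever it is left: about 9 N to move it either way. It starts at 0 to 0.025, always short of both clips.
- stop_face (a point): Centre of the stop's black rubber pad, on the face that the tray comes to rest on (it looks along track -y). Pad 80 mm wide, 67 to 107 mm above the bench, centred over the rollers, on a steel plate 90 mm wide, 64 to 110 mm above the bench, its back 10 mm behind the face. At joint value q the face is at track y = 100 mm + q. Frame parallel to the track's.
- stop_saddle (a point): Centre of the top of the stop's red saddle, 97 mm above the bench: a block 40 mm wide, 56 mm along the track, 22 mm high, riding on the rail 115 mm to the track's +x side of the centre line; its middle is 28 mm further along (+y) than the stop face. A low black knob on top, 10 mm high; a steel arm, 86 to 104 mm above the bench, joins it to the stop plate.
- stop_pointer (a point): The red pointer, a 3 mm wide blade standing out from the saddle over the white scale, 28 mm further along the track (+y) than the stop face; this point is on its centre line near its tip.
- clip_blue: The blue index clip on the white scale beside the rail: the setting for the blue tray. 12 mm along the track, 32 mm across, top 78 mm above the bench, a white line along its middle. Origin: middle of its underside; axes parallel to the track's. Fixed; the pointer passes above it.
- clip_yellow: The yellow index clip, same size with a black line: the setting for another tray; not wanted now. It may be the nearer or the farther of the two (about 23 to 91 mm apart). Fixed.
- yellow_tray: A yellow specimen tray 110 x 200 x 60 mm high parked on the bench beyond the track, loose; origin at the centre of its underside. Leave alone.
- caliper: A digital caliper lying on the bench beyond the track, 230 mm long (its y), 13 mm high; origin under its middle. Leave alone.
- solvent: A white bottle with a red cap, 66 mm diameter, 170 mm high, standing beyond the track; origin at the centre of its underside. Leave alone.
There are look-alikes about, which are no part of the job. Of the things that look like the tray, the smaller one is meant.

How it is judged:
On the way, in this order (a step that is already met when the one before it is completed fails the run):
1. the stop is set: its pointer stands at the blue clip (within 5 mm) while the tray is still clear of the stop (by more than 40 mm) (y of stop_pointer in the frame of clip_blue between -0.005 and 0.005 m and y of tray_nose in the frame of stop_face below -0.04 m), for 0.3 s.
2. the tray has been pushed up to the stop's pad (gap under 4 mm) (y of tray_nose in the frame of stop_face above -0.004 m and distance between tray_nose and stop_face below 0.012 m), for 0.2 s.
At the end, for the whole second after the job is handed in: The stop's pointer is within 5 mm of the blue clip's middle along the track; the blue tray stands flat on the rollers in the bay, at rest, square to the track (within 3.4 degrees), its leading face within 4 mm of the stop's pad (all of step 2 and y of stop_pointer in the frame of clip_blue between -0.005 and 0.005 m and angle between the y axis of tray and the y axis of track, either way round below 0.06 rad and z of tray in the frame of track below 0.064 m and angle between tray's own z axis and vertical below 0.05 rad and linear speed of tray below 0.01 m/s); the robot touches nothing.
It fails at once if the stop's pointer ran more than 8 mm past the blue clip's middle (y of stop_pointer in the frame of clip_blue above 0.008 m).
It fails at once if the blue tray was lifted more than 15 mm off the rollers or tipped more than 14 degrees (z of tray in the frame of track above 0.075 m or angle between tray's own z axis and vertical above 0.25 rad).
It fails at once if the yellow tray, caliper or bottle was moved by more than 25 mm (distance of any of yellow_tray, caliper, solvent from where it was at the start of the episode above 0.025 m).
It also fails if it takes over 56 s, if anything falls off the work surface, if the arm or the gripper's body presses on something with over 40 N, if the wrist force passes 120 N, or if a joint passes its speed limit or range.

## Working session

There is one attempt and no reset: what is moved stays moved. The work goes in short steps, Python scripts to look and compute and a tool call to move; the robot and the scene stay as the last step left them, time stands still between calls to the robot, and variables do not carry over. Pictures are saved under pics/ and viewed, at most 10 in all, crops included, and the job is handed in when it is done.

Besides the shell and the picture viewer there is one more tool, called after "Call:" by a JSON object that holds its "op" and its "data". play_rows: Moves the arm, as the interface text tells. Its arguments: {"type":"object","properties":{"commands":{"type":"array"}},"required":["commands"]}

```bash
mkdir -p pics; ls; cat > h.py <<'E'
import numpy as np,cv2
from rig import ctrl
def ray(p,uv):
    K=p["K"];T=np.array(p["world_from_camera"]);d=T[:3,:3]@np.linalg.inv(K)@np.array([uv[0],uv[1],1.]);return T[:3,3],d
def at_z(p,uv,z):
    o,d=ray(p,uv);return o+d*(z-o[2])/d[2]
def proj(p,X):
    T=np.linalg.inv(np.array(p["world_from_camera"]));c=T[:3,:3]@np.array(X)+T[:3,3];u=np.array(p["K"])@c;return u[:2]/u[2]
E
python3 - <<'E'
from h import *
L=dict(tray=.06,yellow_tray=.06,stop_saddle=.097,stop_pointer=.085,stop_face=.087,clip_blue=.078,clip_yellow=.078,tray_nose=.087,tray_tail=.087,track=.06,loader=.175,bay_mouth=.06,caliper=.01,solvent=.17)
ims=[]
for n in("scene","top"):
    p=ctrl.read_camera(n);ims.append(p["frame"]);cv2.imwrite(f"pics/{n}0.png",p["frame"])
    print(n,np.round(p["world_from_camera"],3).tolist(),p["K"][0][0])
    for l,z in L.items():
        for r in ctrl.find_in(p,l)[:3]:
            uv=np.array(r["at"])*[640,480];print(l,round(r["score"],2),uv.round(0),at_z(p,uv,z).round(3))
s=ctrl.get_state();print(s["clock"],s["position"],s["orientation"])
E
```

```text
pics
scene [[0.363, 0.533, -0.764, 1.946], [0.932, -0.214, 0.293, -0.534], [-0.008, -0.818, -0.575, 1.121], [0.0, 0.0, 0.0, 1.0]] 555.6911973065988
top [[-0.024, -0.995, 0.094, 0.445], [-1.0, 0.026, 0.017, -0.015], [-0.02, -0.094, -0.995, 1.567], [0.0, 0.0, 0.0, 1.0]] 490.5299588653301
tray 0.92 [386. 275.] [ 0.481 -0.169  0.06 ]
tray 0.72 [501. 287.] [ 0.437 -0.515  0.06 ]
yellow_tray 0.65 [361. 188.] [ 0.754 -0.101  0.06 ]
stop_saddle 0.61 [273. 242.] [0.588 0.171 0.097]
stop_pointer 0.76 [277. 243.] [0.586 0.161 0.085]
stop_face 0.57 [275. 242.] [0.587 0.165 0.087]
clip_blue 0.47 [389. 275.] [ 0.482 -0.176  0.078]
clip_blue 0.3 [274. 242.] [0.589 0.169 0.078]
clip_yellow 0.43 [257. 227.] [0.638 0.223 0.078]
tray_nose 0.77 [387. 272.] [ 0.489 -0.169  0.087]
tray_nose 0.72 [500. 286.] [ 0.439 -0.504  0.087]
tray_tail 0.91 [390. 272.] [ 0.489 -0.178  0.087]
tray_tail 0.72 [499. 288.] [ 0.433 -0.502  0.087]
track 0.75 [267. 273.] [0.495 0.195 0.06 ]
loader 0.76 [265. 271.] [0.498 0.185 0.175]
bay_mouth 0.77 [262. 270.] [0.505 0.212 0.06 ]
caliper 0.68 [263. 274.] [0.497 0.217 0.01 ]
caliper 0.62 [465. 208.] [ 0.689 -0.435  0.01 ]
solvent 0.77 [279. 187.] [0.741 0.143 0.17 ]
1.5 [0.15025473 0.60666131 0.23129442] [ 4.59250691e-06  1.21090771e-01  9.92641438e-01 -1.55828015e-05]
```

View pics/top0.png

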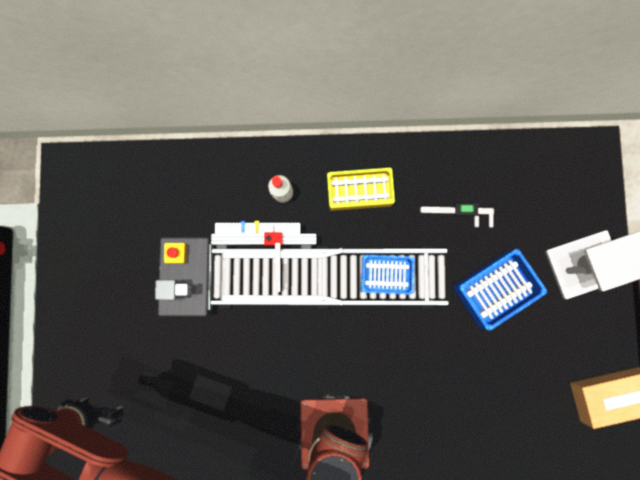

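View pics/scene0.png

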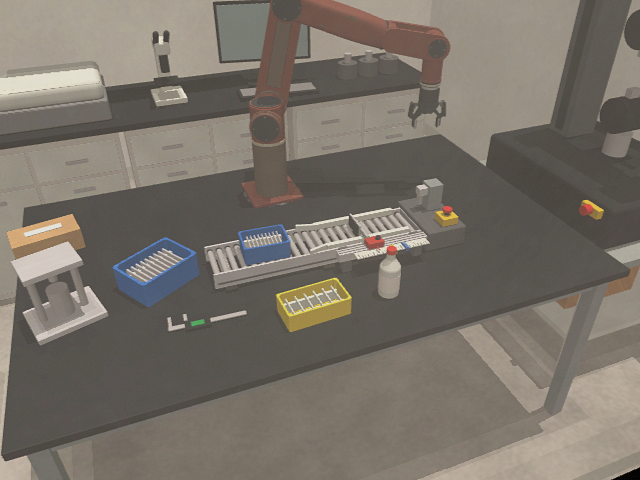

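The top view shows the blue tray on the rollers at (387,274). The larger blue tray at (502,290), off the track, is a look-alike, and the yellow tray is at (361,188). The blue clip is at (243,227), farther along than the yellow clip at (257,227), and the saddle is at (274,239). The smaller tray on the rollers is the one I want. I'll move over the stop area now.

Call:
{"op": "play_rows", "data": {"commands": [[[-0.0377,-0.0275,0],[0,0,0.0885],1],[[-0.04,-0.0241,0],[0,0,0.0885],1],[[-0.042,-0.0205,0],[0,0,0.0885],1],[[-0.0436,-0.0167,0],[0,0,0.0885],1],[[-0.0449,-0.0128,0],[0,0,0.0885],1],[[-0.0459,-0.0087,0],[0,0,0.0885],1],[[-0.0465,-0.0046,0],[0,0,0.0885],1],[[-0.0467,-0.0005,0],[0,0,0.0885],1]]}}

```text
clock: 2.3
position: [0.3912, 0.3188, 0.2317]
orientation: [0.0, 0.459, 0.888, 0.0]
force: [1.0, 0.4, -0.2]
width: -0.001
grip_force: 0.0
```

Call:
{"op": "play_rows", "data": {"commands": [[[-0.0466,0.0036,0],[0,0,0.0885],1],[[-0.0461,0.0077,0],[0,0,0.0885],1],[[-0.0452,0.0118,0],[0,0,0.0885],1],[[-0.044,0.0157,0],[0,0,0.0885],1],[[-0.0424,0.0195,0],[0,0,0.0885],1],[[-0.0405,0.0232,0],[0,0,0.0885],1],[[-0.0383,0.0267,0],[0,0,0.0885],1],[[0,0,0],[0,0,0],1]]}}

```text
clock: 3.1
position: [0.6029, 0.0648, 0.231]
orientation: [0.001, 0.71, 0.705, -0.0]
force: [-0.0, 0.7, -0.0]
width: -0.004
grip_force: 0.0
```

```bash
python3 - <<'E'
from h import *
p=ctrl.read_camera("wrist");cv2.imwrite("pics/w1.png",p["frame"])
np.savez("w1.npz",K=p["K"],T=p["world_from_camera"])
print(np.round(p["world_from_camera"],3).tolist(),p["K"][0][0])
for l,z in dict(stop_pointer=.085,clip_blue=.078,stop_saddle=.097).items():
    for r in ctrl.find_in(p,l)[:3]:
        uv=np.array(r["at"])*[640,480];print(l,round(r["score"],2),uv.round(0),at_z(p,uv,z).round(3))
s=ctrl.get_state();print(s["clock"],s["position"],s["orientation"],s["q"],s["width"])
E
```

```text
[[1.0, -0.007, -0.001, 0.603], [-0.007, -0.959, -0.284, 0.137], [0.001, 0.284, -0.959, 0.374], [0.0, 0.0, 0.0, 1.0]] 396.4795926906731
stop_pointer 0.72 [282.  87.] [0.581 0.16  0.085]
stop_pointer 0.62 [185. 416.] [ 0.488 -0.108  0.085]
clip_blue 0.34 [183. 422.] [ 0.483 -0.12   0.078]
stop_saddle 0.55 [283.  87.] [0.583 0.159 0.097]
stop_saddle 0.37 [194. 154.] [0.52  0.117 0.097]
3.3 [0.59956364 0.0704923  0.23113097] [-4.21989605e-04  7.06504739e-01  7.07708181e-01 -8.16035744e-05] [-1.37965397e-02  1.70645085e-01  1.58408743e+00  4.78911167e-04
  1.38757932e+00 -1.55858876e-02] -0.000423464870970572
```

View pics/w1.png

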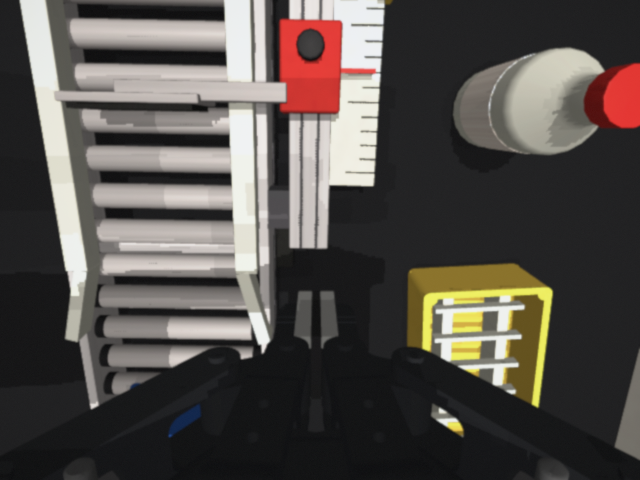

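```bash
python3 - <<'E'
from h import *
d=np.load("w1.npz");p=dict(K=d["K"],world_from_camera=d["T"])
for n,uv,z in [("ptr",(360,71),.085),("rearL",(281,112),.075),("rearR",(339,112),.075),("topRearL",(281,80),.097),("topRearR",(341,80),.097),("railL",(290,247),.075),("railR",(328,247),.075)]: print(n,at_z(p,uv,z).round(4))
p=ctrl.read_camera("top");f=p["frame"];h=cv2.cvtColor(f,cv2.COLOR_BGR2HSV)
def cen(lo,hi,x0,x1,y0,y1,z,n):
    m=cv2.inRange(h,np.array(lo),np.array(hi));yy,xx=np.nonzero(m[y0:y1,x0:x1]);uv=(xx.mean()+x0,yy.mean()+y0);print(n,len(xx),np.round(uv,1),at_z(p,uv,z).round(4),at_z(p,(xx.min()+x0,uv[1]),z).round(3),at_z(p,(xx.max()+x0+1,uv[1]),z).round(3))
cen((95,80,60),(130,255,255),230,255,218,236,.078,"blue")
cen((20,80,60),(35,255,255),245,268,218,236,.078,"yel")
cen((0,120,80),(8,255,255),255,290,228,246,.09,"red")
cen((100,100,50),(130,255,255),355,425,245,300,.1,"tray")
g=cv2.cvtColor(f,cv2.COLOR_BGR2GRAY)
for c in (225,270,340,430):
    print(c,g[244:258,c],g[294:310,c])
E
```

```text
ptr [0.6336 0.1701 0.085 ]
rearL [0.5787 0.1444 0.075 ]
rearR [0.6203 0.1441 0.075 ]
topRearL [0.5811 0.1636 0.097 ]
topRearR [0.6201 0.1633 0.097 ]
railL [0.5825 0.0429 0.075 ]
railR [0.6126 0.0427 0.075 ]
blue 38 [242.5 223.9] [0.6481 0.2662 0.078 ] [0.648 0.274 0.078] [0.648 0.255 0.078]
yel 54 [256.9 224.9] [0.6441 0.222  0.078 ] [0.644 0.234 0.078] [0.644 0.212 0.078]
red 348 [272.6 235.4] [0.6091 0.1726 0.09  ] [0.61  0.214 0.09 ] [0.608 0.12  0.09 ]
tray 1016 [387.2 273.2] [ 0.4856 -0.169   0.1   ] [ 0.488 -0.091  0.1  ] [ 0.483 -0.255  0.1  ]
225 [190 135 128 126 160 234 253 255 255 255 255 255 255 252] [250 253 254 255 255 255 255 255 255 248 171  79  50  53  47  46]
270 [34 36 39 38 37 37 36 39 38 39 40 39 34 39] [93 91 88 91 88 88 74 60 55 67 79 91 92 94 95 96]
340 [ 29  27  35  75 186 250 255 254 241 148  68 102 148 165] [105 110 106  89  61  81 176 239 249 244 200  95  35  26  28  28]
430 [ 40  46  49  61 149 246 254 253 225 119 106 192 240 249] [242 242 240 224 161 103 161 239 253 253 226 114  57  49  47  46]
```

Call:
{"op": "play_rows", "data": {"commands": [[[0.015,0,0.02],[0,0,0],1],[[0.015,0,0.03],[0,0,0],1],[[0.01,0,0.03],[0,0,0],1],[[0,0,0.03],[0,0,0],1],[[0,0,0.025],[0,0,0],1],[[0,0,0.012],[0,0,0],1],[[0,0,0],[0,0,0],1],[[0,0,0],[0,0,0],1]]}}

```text
clock: 4.15
position: [0.6007, 0.1103, 0.0856]
orientation: [0.001, 0.707, 0.708, 0.001]
force: [0.6, 0.7, 1.3]
width: -0.001
grip_force: 0.0
```

Call:
{"op": "play_rows", "data": {"commands": [[[0.008,0,0],[0,0,0],1],[[0.008,0,0],[0,0,0],1],[[0.008,0,0],[0,0,0],1],[[0.008,0,0],[0,0,0],1],[[0.008,0,0],[0,0,0],1],[[0.008,0,0],[0,0,0],1],[[0,0,0],[0,0,0],1],[[0,0,0],[0,0,0],1]]}}

```text
clock: 4.95
position: [0.6016, 0.1572, 0.0857]
orientation: [0.002, 0.707, 0.707, 0.0]
force: [1.1, -4.9, 2.3]
width: 0.002
grip_force: 2.3
```

```bash
python3 - <<'E'
from h import *
p=ctrl.read_camera("wrist");cv2.imwrite("pics/w2.png",p["frame"])
np.savez("w2.npz",K=p["K"],T=p["world_from_camera"])
s=ctrl.get_state();print(s["clock"],s["position"],s["force"])
E
```

```text
5.0 [0.60160681 0.15717452 0.08565658] [ 1.32859924 -3.98914619  3.06769049]
```

View pics/w2.png

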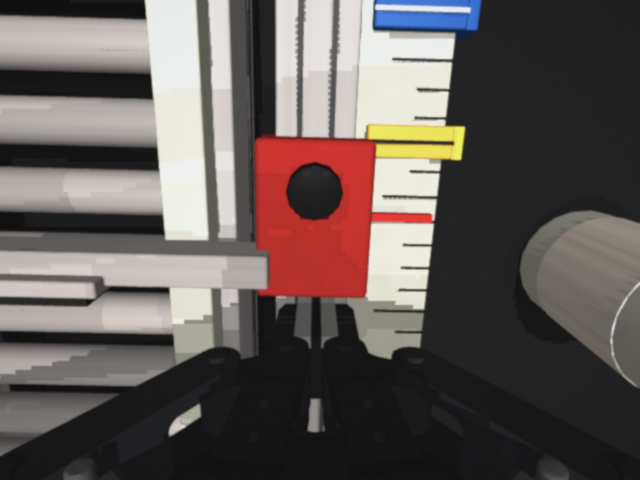

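The wrist view shows the pointer at (405,217), the yellow clip's line at (415,142) and the blue clip's line at (423,10). The finger is touching the saddle's rear face.

```bash
python3 - <<'E'
from h import *
d=np.load("w2.npz");p=dict(K=d["K"],world_from_camera=d["T"])
for n,uv,z in [("ptr",(405,217),.085),("ptr.09",(405,217),.09),("ptr.08",(405,217),.08),("blue",(423,11),.078),("yel",(415,142),.078),("sadRearTop",(312,295),.097),("sadFrontTop",(315,138),.097)]: print(n,at_z(p,uv,z).round(4))
E
```

```text
ptr [0.6348 0.1957 0.085 ]
ptr.09 [0.6336 0.1968 0.09  ]
ptr.08 [0.6359 0.1945 0.08  ]
blue [0.6379 0.2654 0.078 ]
yel [0.6383 0.2224 0.078 ]
sadRearTop [0.6003 0.1696 0.097 ]
sadFrontTop [0.6013 0.2245 0.097 ]
```

Call:
{"op": "play_rows", "data": {"commands": [[[0.009,0,0],[0,0,0],1],[[0.009,0,0],[0,0,0],1],[[0.009,0,0],[0,0,0],1],[[0.009,0,0],[0,0,0],1],[[0.009,0,0],[0,0,0],1],[[0.009,0,0],[0,0,0],1],[[0,0,0],[0,0,0],1],[[0,0,0],[0,0,0],1]]}}

```text
clock: 5.8
position: [0.6021, 0.2113, 0.0857]
orientation: [0.002, 0.707, 0.707, 0.001]
force: [3.1, -5.2, 1.9]
width: -0.001
grip_force: 2.3
```

```bash
cat > m.py <<'E'
from h import *
p=ctrl.read_camera("wrist");f=p["frame"];h=cv2.cvtColor(f,cv2.COLOR_BGR2HSV)
cv2.imwrite("pics/w3.png",f[60:320,220:520].repeat(2,0).repeat(2,1))
r=cv2.inRange(h,(0,140,60),(8,255,255))[:,388:420]>0
y=np.nonzero(r.sum(1)>16)[0];P=(404,y.mean());print("ptr rows",y.min(),y.max(),at_z(p,P,.085),at_z(p,P,.088))
b=cv2.inRange(h,(100,120,50),(130,255,255))[:,385:475]>0
y=np.nonzero(b.sum(1)>25)[0];print("blue rows",y)
w=f[y.min():y.max()+1,425:450].min(2).mean(1);i=np.nonzero(w>.7*w.max())[0]+y.min();print("line",i,at_z(p,(425,i.mean()),.078))
s=ctrl.get_state();print(s["clock"],s["position"],s["force"])
E
python3 m.py
```

```text
ptr rows 214 221 [0.63485099 0.24950528 0.085     ] [0.63415403 0.25020897 0.088     ]
blue rows [154 155 156 157 158 159 160 161 162 163 164 165 166 167 168 174 175 176
 177 178 179 180 181 182 183 184 185]
line [169 170 171 172 173] [0.64325524 0.26581995 0.078     ]
5.85 [0.60199956 0.21125729 0.08568831] [ 4.20929674 -5.39340267  2.07727597]
```

View pics/w3.png

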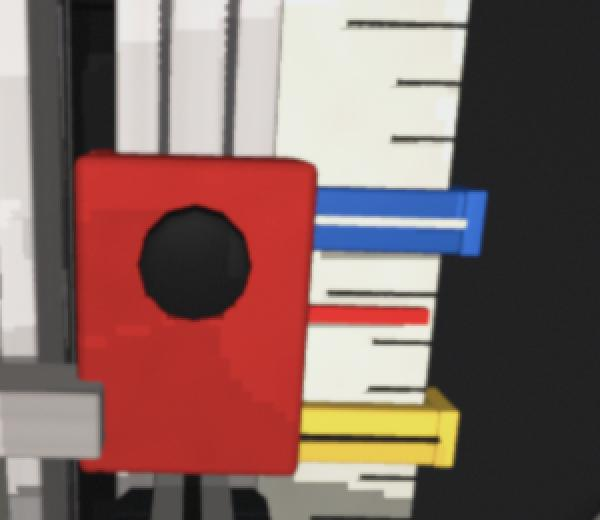

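Call:
{"op": "play_rows", "data": {"commands": [[[0.005,0,0],[0,0,0],1],[[0.004,0,0],[0,0,0],1],[[0.003,0,0],[0,0,0],1],[[0.003,0,0],[0,0,0],1],[[0,0,0],[0,0,0],1],[[0,0,0],[0,0,0],1],[[0,0,0],[0,0,0],1],[[0,0,0],[0,0,0],1]]}}

```text
clock: 6.65
position: [0.6023, 0.2254, 0.0857]
orientation: [0.002, 0.707, 0.707, 0.001]
force: [4.2, -7.2, 0.0]
width: 0.002
grip_force: 3.6
```

```bash
python3 m.py
```

```text
ptr rows 214 221 [0.63511203 0.26360396 0.085     ] [0.63441404 0.26431117 0.088     ]
blue rows [191 192 193 194 195 196 197 198 199 200 201 202 203 204 205 211 212]
line [206 207 208 209 210] [0.64463349 0.26571363 0.078     ]
6.7 [0.60229239 0.22537148 0.08569375] [ 4.39410224 -7.79044141  1.90785443]
```

View pics/w3.png

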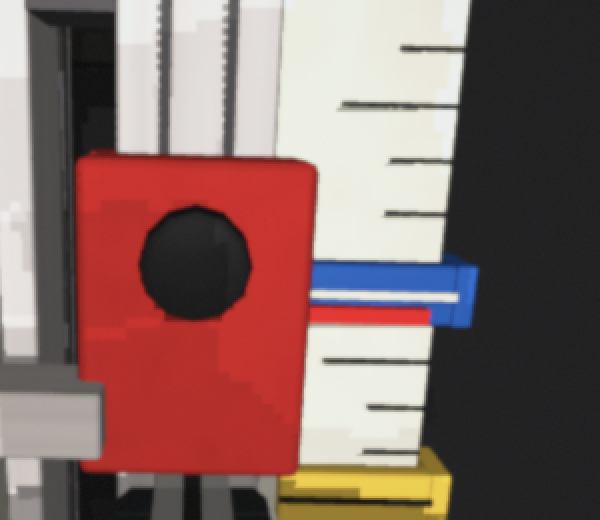

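Call:
{"op": "play_rows", "data": {"commands": [[[0.001,0,0],[0,0,0],1],[[0,0,0],[0,0,0],1],[[-0.01,0,0],[0,0,0],1],[[-0.02,0,-0.02],[0,0,0],1],[[0,0,-0.04],[0,0,0],1],[[0,0,-0.04],[0,0,0],1],[[-0.03,-0.007,-0.04],[0,0,0],1],[[-0.045,-0.01,0],[0,0,0],1]]}}

```text
clock: 7.5
position: [0.5866, 0.1247, 0.2317]
orientation: [0.004, 0.706, 0.709, 0.005]
force: [1.4, -0.6, -0.5]
width: 0.0
grip_force: 0.0
```

Call:
{"op": "play_rows", "data": {"commands": [[[-0.048,-0.012,0],[0,0,0],1],[[-0.048,-0.012,0],[0,0,0],1],[[-0.048,-0.012,0],[0,0,0],1],[[-0.048,-0.012,0],[0,0,0],1],[[-0.048,-0.012,0],[0,0,0],1],[[-0.048,-0.012,0],[0,0,0],1],[[-0.048,-0.012,0],[0,0,0],1],[[-0.048,-0.012,0],[0,0,0],1]]}}

```text
clock: 8.3
position: [0.4867, -0.2624, 0.2242]
orientation: [0.0, 0.707, 0.707, 0.0]
force: [0.8, 0.2, 0.4]
width: 0.001
grip_force: 0.0
```

Call:
{"op": "play_rows", "data": {"commands": [[[-0.04,-0.003,0],[0,0,0],0],[[0,0,0],[0,0,0],0],[[0,0,0],[0,0,0],0],[[0,0,0],[0,0,0],0],[[0,0,0],[0,0,0],0],[[0,0,0],[0,0,0],0],[[0,0,0],[0,0,0],0],[[0,0,0],[0,0,0],0]]}}

```text
clock: 9.1
position: [0.4847, -0.3006, 0.224]
orientation: [0.0, 0.707, 0.708, 0.0]
force: [-0.3, 0.6, 0.3]
width: 0.499
grip_force: 0.0
```

```bash
python3 - <<'E'
from h import *
p=ctrl.read_camera("wrist");cv2.imwrite("pics/w4.png",p["frame"])
np.savez("w4.npz",K=p["K"],T=p["world_from_camera"])
s=ctrl.get_state();print(s["clock"],s["position"],s["force"],s["width"],s["q"])
E
```

```text
9.15 [ 0.4846335  -0.30069463  0.22397816] [-0.19735661  0.42313877 -0.14253072] 0.49979587456217384 [-6.93604365e-01  9.57260352e-02  1.68033841e+00  4.37478292e-05
  1.36542795e+00 -6.94768361e-01]
```

View pics/w4.png

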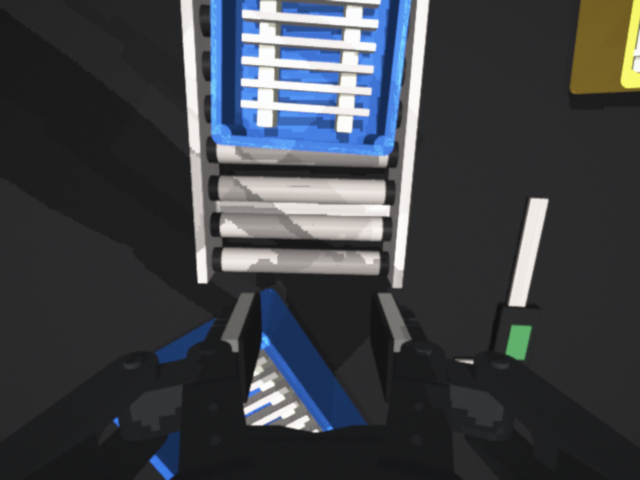

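The wrist view shows the tray's tail edge from (213,144) to (390,153) and the rail ends at (202,283) and (398,287). The big look-alike's corner is at (270,290).

```bash
python3 - <<'E'
from h import *
d=np.load("w4.npz");p=dict(K=d["K"],world_from_camera=d["T"])
for n,uv,z in [("tailL",(213,146),.12),("tailR",(390,154),.12),("railL",(202,283),.068),("railR",(398,287),.068),("railL2",(188,60),.068),("railR2",(419,60),.068),("corner",(270,290),.08)]: print(n,at_z(p,uv,z).round(4))
E
```

```text
tailL [ 0.4223 -0.242   0.12  ]
tailR [ 0.5299 -0.2466  0.12  ]
railL [ 0.3924 -0.3531  0.068 ]
railR [ 0.5517 -0.3564  0.068 ]
railL2 [ 0.396  -0.1867  0.068 ]
railR2 [ 0.5561 -0.1865  0.068 ]
corner [ 0.4489 -0.354   0.08  ]
```

Call:
{"op": "play_rows", "data": {"commands": [[[0,-0.0105,0.02],[0,0,0.023],0],[[0,0,0.03],[0,0,0],0],[[0,0,0.03],[0,0,0],0],[[0,0,0.03],[0,0,0],0],[[0,0,0.025],[0,0,0],0],[[0.01,0,0],[0,0,0],0],[[0.01,0,0],[0,0,0],0],[[0.005,0,0],[0,0,0],0]]}}

```text
clock: 9.95
position: [0.4755, -0.2755, 0.0906]
orientation: [0.001, 0.715, 0.699, 0.0]
force: [-0.1, 0.1, 0.1]
width: 0.501
grip_force: 0.0
```

Call:
{"op": "play_rows", "data": {"commands": [[[0.005,0,0],[0,0,0],0],[[0.005,0,0],[0,0,0],0],[[0.005,0,0],[0,0,0],0],[[0.006,0,0],[0,0,0],0],[[0.008,0,0],[0,0,0],0],[[0.01,0,0],[0,0,0],0],[[0.01,0,0],[0,0,0],0],[[0.01,0,0],[0,0,0],0]]}}

```text
clock: 10.75
position: [0.4759, -0.2162, 0.0889]
orientation: [0.0, 0.715, 0.699, 0.0]
force: [0.3, -0.9, 0.6]
width: 0.5
grip_force: 0.5
```

Call:
{"op": "play_rows", "data": {"commands": [[[0.01,0,0],[0,0,0],0],[[0.01,0,0],[0,0,0],0],[[0.01,0,0],[0,0,0],0],[[0.01,0,0],[0,0,0],0],[[0.01,0,0],[0,0,0],0],[[0.008,0,0],[0,0,0],0],[[0.006,0,0],[0,0,0],0],[[0.004,0,0],[0,0,0],0]]}}

```text
clock: 11.55
position: [0.4772, -0.1484, 0.0888]
orientation: [-0.0, 0.715, 0.699, -0.0]
force: [0.7, -1.4, -0.8]
width: 0.498
grip_force: 0.4
```

```bash
python3 - <<'E'
from h import *
p=ctrl.read_camera("wrist");cv2.imwrite("pics/w5.png",p["frame"])
np.savez("w5.npz",K=p["K"],T=p["world_from_camera"])
s=ctrl.get_state();print(s["clock"],s["position"],s["force"],s["width"],s["q"])
E
```

```text
11.6 [ 0.4771299  -0.14809817  0.08873879] [0.79993046 0.44379253 0.39493636] 0.4978759263995684 [-4.59113282e-01  7.69774214e-02  1.97262241e+00  2.68979536e-04
  1.09279880e+00 -4.37209237e-01]
```

View pics/w5.png

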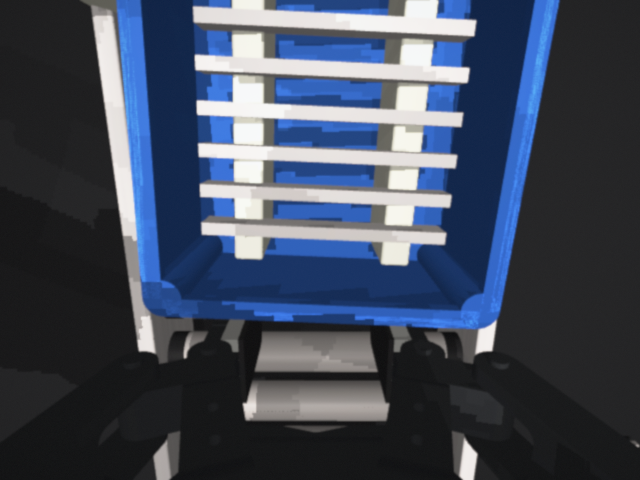

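```bash
python3 - <<'E'
from h import *
d=np.load("w5.npz");p=dict(K=d["K"],world_from_camera=d["T"])
for n,uv,z in [("tailL",(152,311),.12),("tailR",(488,327),.12),("railL",(105,100),.068),("railL2",(145,335),.068),("L0",(120,0),.12),("R0",(557,0),.12)]: print(n,at_z(p,uv,z).round(4))
print(d["T"].round(4))
E
```

```text
tailL [ 0.4268 -0.1313  0.12  ]
tailR [ 0.5315 -0.1392  0.12  ]
railL [ 0.3968 -0.0661  0.068 ]
railL2 [ 0.3976 -0.1688  0.068 ]
L0 [ 0.4307 -0.0461  0.12  ]
R0 [ 0.5396 -0.0486  0.12  ]
[[ 0.9997 -0.0213 -0.0073  0.4789]
 [-0.0226 -0.9591 -0.2821 -0.0768]
 [-0.001   0.2822 -0.9594  0.2317]
 [ 0.      0.      0.      1.    ]]
```

Call:
{"op": "play_rows", "data": {"commands": [[[0.006,0,0],[0,0,0],0],[[0.008,0,0],[0,0,0],0],[[0.008,0,0],[0,0,0],0],[[0.008,0,0],[0,0,0],0],[[0.008,0,0],[0,0,0],0],[[0.008,0,0],[0,0,0],0],[[0.008,0,0],[0,0,0],0],[[0.008,0,0],[0,0,0],0]]}}

```text
clock: 12.4
position: [0.4789, -0.0863, 0.089]
orientation: [0.0, 0.715, 0.699, 0.0]
force: [0.3, -1.7, -0.3]
width: 0.499
grip_force: 0.7
```

Call:
{"op": "play_rows", "data": {"commands": [[[0.008,0,0],[0,0,0],0],[[0.008,0,0],[0,0,0],0],[[0.008,0,0],[0,0,0],0],[[0.008,0,0],[0,0,0],0],[[0.008,0,0],[0,0,0],0],[[0.008,0,0],[0,0,0],0],[[0.008,0,0],[0,0,0],0],[[0.005,0,0],[0,0,0],0]]}}

```text
clock: 13.2
position: [0.48, -0.0253, 0.0889]
orientation: [-0.0, 0.715, 0.699, -0.0]
force: [0.7, -1.0, -0.3]
width: 0.494
grip_force: 0.4
```

```bash
python3 - <<'E'
from h import *
p=ctrl.read_camera("wrist");q=ctrl.read_camera("top")
cv2.imwrite("pics/w6.png",np.hstack([cv2.resize(p["frame"],(400,300)),cv2.resize(q["frame"][210:320,190:337],(400,300),interpolation=cv2.INTER_CUBIC)]))
np.savez("w6.npz",K=p["K"],T=p["world_from_camera"])
h=cv2.cvtColor(q["frame"],cv2.COLOR_BGR2HSV);m=cv2.inRange(h,(100,100,50),(130,255,255));m[:245]=0;m[300:]=0;m[:,:200]=0;m[:,430:]=0
r=cv2.minAreaRect(cv2.findNonZero(m));print(r,at_z(q,r[0],.11))
s=ctrl.get_state();print(s["clock"],s["position"],s["force"])
E
```

```text
((309.80224609375, 276.21282958984375), (51.18830490112305, 36.628990173339844), 1.4688007831573486) [0.48218634 0.06120155 0.11      ]
13.3 [ 0.47978189 -0.0252815   0.0887321 ] [-0.22872581 -1.01128258 -0.97666495]
```

View pics/w6.png

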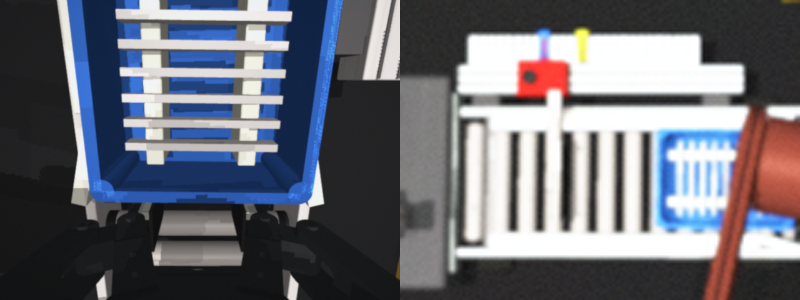

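The tray is in the bay and nearly square, with about 0.1 m still to go to the stop at the blue clip.

Call:
{"op": "play_rows", "data": {"commands": [[[0.008,0,0],[0,0,0],0],[[0.008,0,0],[0,0,0],0],[[0.008,0,0],[0,0,0],0],[[0.008,0,0],[0,0,0],0],[[0.008,0,0],[0,0,0],0],[[0.008,0,0],[0,0,0],0],[[0.008,0,0],[0,0,0],0],[[0.006,0,0],[0,0,0],0]]}}

```text
clock: 14.1
position: [0.4815, 0.0366, 0.0889]
orientation: [-0.0, 0.715, 0.699, -0.0]
force: [-0.7, -1.0, 0.0]
width: 0.499
grip_force: 0.4
```

Call:
{"op": "play_rows", "data": {"commands": [[[0.005,0,0],[0,0,0],0],[[0.004,0,0],[0,0,0],0],[[0.003,0,0],[0,0,0],0],[[0.003,0,0],[0,0,0],0],[[0.003,0,0],[0,0,0],0],[[0.003,0,0],[0,0,0],0],[[0.003,0,0],[0,0,0],0],[[0.002,0,0],[0,0,0],0]]}}

```text
clock: 14.9
position: [0.4821, 0.062, 0.0889]
orientation: [-0.0, 0.715, 0.699, 0.0]
force: [0.4, -0.5, 0.1]
width: 0.499
grip_force: 0.3
```

```bash
cat > t.py <<'E'
from h import *
q=ctrl.read_camera("top");w=ctrl.read_camera("wrist")
cv2.imwrite("pics/w7.png",np.hstack([cv2.resize(w["frame"],(400,300)),cv2.resize(q["frame"][210:320,190:337],(400,300),interpolation=cv2.INTER_CUBIC)]))
h=cv2.cvtColor(q["frame"],cv2.COLOR_BGR2HSV)
m=cv2.inRange(h,(100,100,50),(130,255,255));m[:245]=0;m[300:]=0;m[:,:200]=0;m[:,430:]=0
c=np.nonzero(m.sum(0)>255*8)[0].min();print("nose",at_z(q,(c,275),.12))
m=cv2.inRange(h,(0,120,80),(8,255,255))[228:246,230:290];x=np.nonzero(m.sum(0)>255*4)[0]+230;print("saddle y",at_z(q,(x.max()+1,238),.097)[1],at_z(q,(x.min(),238),.097)[1])
s=ctrl.get_state();print(s["clock"],s["position"],s["force"])
E
python3 t.py
```

```text
nose [0.48953998 0.22543912 0.12      ]
saddle y 0.2341884384867876 0.28875920991698933
15.0 [0.48218345 0.06212347 0.0889416 ] [ 0.6040933   0.09546048 -0.55934273]
```

Call:
{"op": "play_rows", "data": {"commands": [[[0.002,0,0],[0,0,0],0],[[0.0015,0,0],[0,0,0],0],[[0.001,0,0],[0,0,0],0],[[0.001,0,0],[0,0,0],0],[[0.001,0,0],[0,0,0],0],[[0.001,0,0],[0,0,0],0],[[0.001,0,0],[0,0,0],0],[[0,0,0],[0,0,0],0]]}}

```text
clock: 15.8
position: [0.4823, 0.0705, 0.0889]
orientation: [-0.0, 0.715, 0.699, 0.0]
force: [0.1, -0.3, -0.1]
width: 0.501
grip_force: 0.0
```

```bash
python3 t.py
```

```text
nose [0.4898307  0.23728302 0.12      ]
saddle y 0.2341884384867876 0.28875920991698933
15.9 [0.4822062  0.07041427 0.08886671] [-0.26249141 -0.12643588 -0.55593779]
```

Call:
{"op": "play_rows", "data": {"commands": [[[0.0005,0,0],[0,0,0],0],[[0.0005,0,0],[0,0,0],0],[[0.0005,0,0],[0,0,0],0],[[0.0005,0,0],[0,0,0],0],[[0,0,0],[0,0,0],0],[[0,0,0],[0,0,0],0],[[0,0,0],[0,0,0],0],[[0,0,0],[0,0,0],0]]}}

```text
clock: 16.7
position: [0.4824, 0.0723, 0.089]
orientation: [0.0, 0.715, 0.699, 0.0]
force: [-0.4, 0.5, 0.2]
width: 0.499
grip_force: 0.0
```

Call:
{"op": "play_rows", "data": {"commands": [[[0.0005,0,0],[0,0,0],0],[[0.0005,0,0],[0,0,0],0],[[0,0,0],[0,0,0],0],[[0,0,0],[0,0,0],0],[[0,0,0],[0,0,0],0],[[0,0,0],[0,0,0],0],[[0,0,0],[0,0,0],0],[[0,0,0],[0,0,0],0]]}}

```text
clock: 17.5
position: [0.4824, 0.0733, 0.0889]
orientation: [-0.0, 0.715, 0.699, -0.0]
force: [0.2, 0.2, -0.5]
width: 0.496
grip_force: 0.0
```

```bash
python3 t.py
```

```text
nose [0.4898307  0.23728302 0.12      ]
saddle y 0.2341884384867876 0.28875920991698933
17.6 [0.48233708 0.07332736 0.08889211] [-0.69630832  0.59379883 -0.29339383]
```

View pics/w7.png

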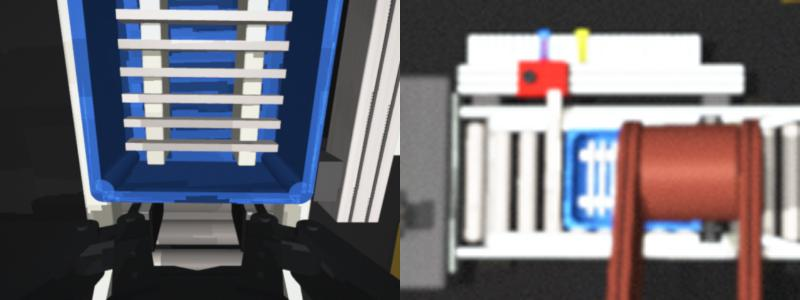

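Call:
{"op": "play_rows", "data": {"commands": [[[0.0005,0,0],[0,0,0],0],[[0.0005,0,0],[0,0,0],0],[[0.0005,0,0],[0,0,0],0],[[0.0005,0,0],[0,0,0],0],[[0,0,0],[0,0,0],0],[[0,0,0],[0,0,0],0],[[0,0,0],[0,0,0],0],[[0,0,0],[0,0,0],0]]}}

```text
clock: 18.4
position: [0.4824, 0.0754, 0.0889]
orientation: [-0.0, 0.715, 0.699, 0.0]
force: [-0.0, 0.3, 0.4]
width: 0.501
grip_force: 0.0
```

```bash
cat > u.py <<'E'
from h import *
p=ctrl.read_camera("wrist");h=cv2.cvtColor(p["frame"],cv2.COLOR_BGR2HSV)
m=cv2.inRange(h,(100,100,30),(130,255,255))
for u in (180,250,320,390,460):
    r=np.nonzero(m[:340,u])[0].max();print(u,r,at_z(p,(u,r+.5),.12).round(4))
s=ctrl.get_state();print(s["clock"],s["position"],s["force"],s["grip_force"])
E
python3 u.py
```

```text
180 323 [0.4402 0.0879 0.12  ]
250 325 [0.4621 0.0867 0.12  ]
320 323 [0.4841 0.0869 0.12  ]
390 325 [0.506  0.0857 0.12  ]
460 325 [0.528  0.0852 0.12  ]
18.45 [0.48245013 0.07533331 0.08892853] [ 0.62477535  0.85484864 -0.21545011] 0.0
```

Call:
{"op": "play_rows", "data": {"commands": [[[0.0005,0,0],[0,0,0],0],[[0.0005,0,0],[0,0,0],0],[[0.0005,0,0],[0,0,0],0],[[0,0,0],[0,0,0],0],[[0,0,0],[0,0,0],0],[[0,0,0],[0,0,0],0],[[0,0,0],[0,0,0],0],[[0,0,0],[0,0,0],0]]}}

```text
clock: 19.25
position: [0.4824, 0.0768, 0.0889]
orientation: [-0.0, 0.715, 0.699, -0.0]
force: [-0.3, 0.5, 0.4]
width: 0.501
grip_force: 0.0
```

```bash
python3 u.py
```

```text
180 323 [0.4402 0.0894 0.12  ]
250 325 [0.4621 0.0882 0.12  ]
320 324 [0.4841 0.0881 0.12  ]
390 325 [0.506  0.0872 0.12  ]
460 325 [0.5279 0.0867 0.12  ]
19.3 [0.48246896 0.07681245 0.08890744] [ 0.86783047  1.0429778  -0.07543838] 0.0
```

Call:
{"op": "play_rows", "data": {"commands": [[[0.0005,0,0],[0,0,0],0],[[0.0005,0,0],[0,0,0],0],[[0.0005,0,0],[0,0,0],0],[[0.0005,0,0],[0,0,0],0],[[0,0,0],[0,0,0],0],[[0,0,0],[0,0,0],0],[[0,0,0],[0,0,0],0],[[0,0,0],[0,0,0],0]]}}

```text
clock: 20.1
position: [0.4827, 0.0785, 0.0889]
orientation: [0.0, 0.715, 0.699, -0.0]
force: [1.5, -4.1, -1.0]
width: 0.5
grip_force: 2.3
```

```bash
python3 u.py;python3 t.py
```

```text
180 324 [0.4404 0.0908 0.12  ]
250 325 [0.4623 0.0899 0.12  ]
320 324 [0.4843 0.0897 0.12  ]
390 325 [0.5062 0.0889 0.12  ]
460 325 [0.5282 0.0884 0.12  ]
20.15 [0.48270505 0.07851688 0.08893167] [ 1.91532495 -4.56179913 -1.08975673] 2.3742538690567017
nose [0.48990339 0.24024458 0.12      ]
saddle y 0.2341884384867876 0.28875920991698933
20.25 [0.48272909 0.07854443 0.08896616] [ 1.30727636 -4.38996493 -1.52655139]
```

Force is about 4.5 N, so the tray is against the pad. I'll back off, lift and check.

Call:
{"op": "play_rows", "data": {"commands": [[[-0.003,0,0],[0,0,0],0],[[-0.01,0,0],[0,0,0],0],[[-0.02,0,0],[0,0,0],0],[[0,0,-0.03],[0,0,0],0],[[0,0,-0.04],[0,0,0],0],[[0,0,-0.04],[0,0,0],0],[[0,0.01,-0.03],[0,0,0],0],[[0.04,0.02,0],[0,0,0],0]]}}

```text
clock: 21.05
position: [0.5158, 0.0823, 0.2351]
orientation: [0.004, 0.717, 0.697, 0.003]
force: [0.4, 0.7, 0.3]
width: 0.498
grip_force: 0.0
```

Call:
{"op": "play_rows", "data": {"commands": [[[0.04,0.02,0],[0,0,0],0],[[0.04,0.01,0],[0,0,0],0],[[0.02,0,0],[0,0,0],0],[[0,0,0],[0,0,0],0],[[0,0,0],[0,0,0],0],[[0,0,0],[0,0,0],0],[[0,0,0],[0,0,0],0],[[0,0,0],[0,0,0],0]]}}

```text
clock: 21.85
position: [0.545, 0.1835, 0.2291]
orientation: [0.0, 0.715, 0.699, 0.0]
force: [-0.2, -0.1, 0.4]
width: 0.502
grip_force: 0.0
```

```bash
python3 - <<'E'
from h import *
p=ctrl.read_camera("wrist");cv2.imwrite("pics/w8.png",p["frame"]);np.savez("w8.npz",K=p["K"],T=p["world_from_camera"])
s=ctrl.get_state();print(s["clock"],s["position"],s["force"])
E
```

```text
21.9 [0.54499144 0.18365673 0.22910957] [-0.2685514   0.45623736  0.19266533]
```

View pics/w8.png

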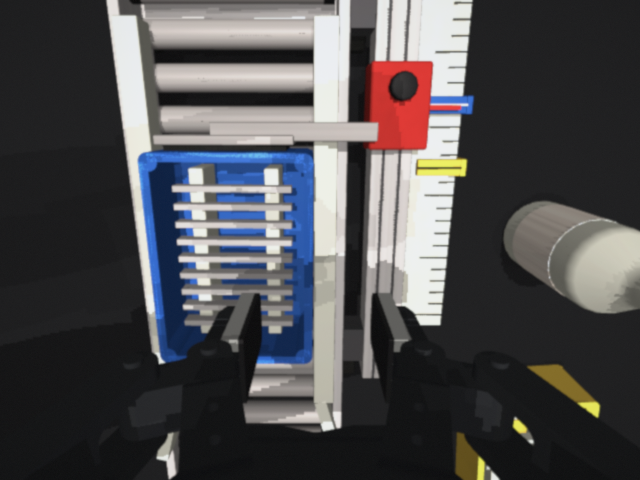

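This view shows the pointer at (448,108) on the blue clip, whose line is at about row 103. The tray's nose edge is at row 152, against the plate at rows 135–146. That makes 11 pictures viewed, one over the limit of 10, so the rest will be numeric only.

```bash
python3 - <<'E'
from h import *
d=np.load("w8.npz");p=dict(K=d["K"],world_from_camera=d["T"]);f=cv2.imread("pics/w8.png")
print("ptr/clip col",[(r,f[r,445].tolist()) for r in range(95,116)])
print("nose col",[(r,f[r,180].tolist()) for r in range(132,158)])
h=cv2.cvtColor(f,cv2.COLOR_BGR2HSV);m=cv2.inRange(h,(100,100,50),(130,255,255))
for u in (165,200,240,290): r=np.nonzero(m[120:200,u])[0].min()+120;print("noseTop",u,r,at_z(p,(u,r),.12).round(4))
for r in (103,105,107,109): print(r,at_z(p,(445,r),.085)[1].round(4),at_z(p,(460,r),.078)[1].round(4))
for r in (136,140,144,146,148): print(r,at_z(p,(180,r),.108)[1].round(4))
E
```

```text
ptr/clip col [(95, [229, 220, 212]), (96, [209, 157, 132]), (97, [210, 122, 74]), (98, [214, 119, 65]), (99, [214, 118, 64]), (100, [214, 117, 63]), (101, [215, 118, 65]), (102, [217, 129, 88]), (103, [222, 170, 158]), (104, [212, 197, 222]), (105, [137, 137, 230]), (106, [71, 77, 230]), (107, [61, 67, 230]), (108, [64, 66, 227]), (109, [81, 65, 200]), (110, [119, 69, 115]), (111, [164, 90, 55]), (112, [185, 104, 62]), (113, [164, 114, 94]), (114, [153, 150, 148]), (115, [175, 186, 187])]
nose col [(132, [78, 80, 83]), (133, [73, 74, 77]), (134, [100, 102, 107]), (135, [138, 142, 148]), (136, [172, 176, 183]), (137, [183, 188, 195]), (138, [182, 187, 195]), (139, [182, 186, 193]), (140, [179, 183, 191]), (141, [178, 182, 191]), (142, [176, 179, 188]), (143, [161, 164, 172]), (144, [120, 123, 129]), (145, [63, 65, 68]), (146, [36, 38, 38]), (147, [34, 38, 37]), (148, [35, 37, 37]), (149, [41, 39, 37]), (150, [65, 43, 35]), (151, [105, 57, 31]), (152, [155, 83, 42]), (153, [197, 107, 56]), (154, [206, 112, 59]), (155, [210, 116, 62]), (156, [215, 122, 65]), (157, [219, 126, 67])]
noseTop 165 150 [0.4528 0.2417 0.12  ]
noseTop 200 150 [0.4745 0.2412 0.12  ]
noseTop 240 151 [0.4993 0.24   0.12  ]
noseTop 290 148 [0.5304 0.241  0.12  ]
103 0.2665 0.2666
105 0.2652 0.2652
107 0.2639 0.2639
109 0.2626 0.2626
136 0.2496
140 0.2471
144 0.2446
146 0.2434
148 0.2421
```

```bash
python3 -c "
from rig import ctrl
print(ctrl.hand_in())"
```

```text
the job is handed in; nothing more can be done
None
```

I set the stop at the blue clip (pointer about 2 mm short of its middle), pushed the tray square against the pad, and handed the job in at about 22 s; no verdict came back, and I viewed 11 pictures, one over the limit of 10.

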